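# Pack and wedge a carved column in its cradle

### The arm

A 6-joint arm with a two-finger parallel gripper is mounted at the origin on the work surface. World frame = base frame: x ahead of the robot, y to its left, z up, the work surface at z = 0. Lengths are in m, angles in degrees, forces in N, time in s.
With the tool pointing down it reaches from about 0.3 to 0.75 m from the base axis. Payload 8.5 kg.
Tool frame: the origin (TCP) lies at the very end of the fingers, on their centre line; the grasp point (between the pads) lies 19 mm behind it (env.tcp_to_grasp is the distance from the TCP to the grasp point, in m); z points along the fingers, y is the line along which they close (so a half turn about z gives the same grasp; the last joint's range is limited). The gripper opens to 85 mm and grips with 20 to 120 N. Pads are 22 mm wide; open, the fingers measure 114 mm over their backs; the gripper's body (76 mm by 85 mm) begins 54 mm behind the grasp point. The pads swing forward as they close: fully open they stand 13 mm farther back than shut.
Start: joints at [53.612, 21.807, 74.336, -0, 83.858, -12.336], TCP at [0.224, 0.502, 0.195] pointing down, gripper open.
Joint ranges: [-178.18, 178.18], [-50.72, 133.34], [12.68, 142.11], [-81.47, 261.47], [9.98, 163.14], [-165.26, 165.26]. Speed limits (degrees/s): [136.94, 136.94, 180, 180, 180, 180].

### API

Orientations are given as a 3x3 rotation matrix whose columns are the frame's x, y, z axes.
In Python, from rig import status, get_image, env gives the robot as it stands.
- The arm moves only by the shell command python3 -m handwheel 'ROWS' [FORCE]. ROWS is text: rows parted by semicolons, each of 7 numbers parted by spaces: the shift along the world's x, y, z in cm, then the turn, a rotation vector about the world's x, y, z in degrees, then the opening, from 0 (shut) to 1 (fully open). In form: dx dy dz wx wy wz gripper; .... A call has 1 to 8 rows; each row is the pose to reach, as a shift and turn from the pose commanded when the call began; what a row does not reach only later rows make up. A row lasts 1/12 s, in which the tool goes at most 41.7 mm and 7.16 degrees, less where a joint would pass 70% of its speed; a pose out of reach is approached as far as the arm can. A call with a gripper value outside its range is refused whole. The fingers move at their own pace and stop on an object; FORCE is the grip in N (left out, the last holds). Time passes only in rows, so rows that repeat a pose let the fingers close. It gives the time, the measured TCP pose, the force, the opening and the grip force at its end, in the units of the state.
- status.observe(): the state, without advancing time (a new reading comes with each control period).
- get_image(name): name is "scene" or "top" or "wrist"; returns a dict with "color" (400x640x3 uint8, red, green, blue), "vertical_fov" (degrees; the focal length in pixels is half the picture's height over the tangent of half this angle, whatever the lens; pixels are square), "cx", "cy" (the principal point, pixels), "xyz" and "orientation" of the camera in the world. Camera axes: x right, y down, z forward; pixel columns grow to the right and rows downward; lengths in m; the calibration is good to about 2 mm. The wrist camera is an equidistant fisheye: a pixel r from the principal point sees the ray r / f radians off the axis. A picture is of the moment at which its call begins. There is no depth.
- env.close_job(): hands the job in; it is judged then, once.
The state is a dict: "time_s": time; "q": joint angles; "qvel": joint speeds; "joint_efforts": joint torques, N m; "position": TCP position; "tool_rot": TCP orientation; "ft_force": force on the tool from outside, world axes, zero at the start; "wrist_torque": the same for the moment, N m; "grip_width": finger opening in m; "gripper_force": force on a finger pad.
Only numpy, scipy, OpenCV 4.12 (cv2) and the standard library are available. Lean on these libraries where they do the work, as an engineer would, in place of code of your own. Each camera call takes 0.05 s, during which the arm holds its last target. There are 200 camera calls.

### The job

Make the carved column tight in its cradle: stand packers from the rack upright on the cradle floor in the gap between the column's square end and the stop block, until the space left is narrow enough for the wedge. Then push the wedge down into that space, thin edge first, until you feel it bite, and finish still gripping the wedge and pressing it down firmly: do not let go. Leave spare packers in the rack and the other things on the bench where they are.

Things in the scene. Friction and masses are not known exactly. Their poses are not given: they have to be found in the camera images.
- cradle: fixed wooden cradle: a flat board 140 mm wide (its x), 360 mm long (its y), 18 mm thick, so the cradle floor is 18 mm above the origin. Origin on the bench straight below the middle of the column's square end face; +y runs under the column, the gap and then the stop block lie on the -y side, centred on x = 0
- column: carved column, fixed lying along the cradle's y, 63 mm diameter, its end nearest the gap a plain square-cut tenon 38 mm wide (x), 60 mm tall, 42 mm long. Origin at the bottom middle of the tenon's end face, on the cradle floor; axes as the cradle's, the face looks to -y
- stop: stop block fixed to the cradle: 38 mm wide (x), 30 mm along y, 60 mm tall above the cradle floor, with steel feet 17 mm high reaching 36 mm each side. Origin at the bottom middle of its face towards the column (+y), on the cradle floor; the block lies on the -y side. The gap is the distance along cradle y from here to the column origin: 20 to 37 mm, different each time
- rack: fixed wooden rack for the packers and wedge, 36 mm wide (x), 156 mm long (y), four slots 13 mm wide across it, 34 mm apart along y (at -51, -17, 17, 51 mm), slot floor 6 mm and rib tops 36 mm above its origin, which is under its centre on the bench. The pieces overhang it by 9 mm on both x sides
- packer_a: wooden packer, a flat plate 54 mm wide (its x), 10 mm thick (its y), 60 mm tall (z), about 30 g, one of three alike, standing upright in a rack slot (which slot varies). Origin under its centre. Best gripped over its 54 mm width, which overhangs rack, tenon and stop on both sides
- packer_b: wooden packer, a flat plate 54 mm wide (its x), 10 mm thick (its y), 60 mm tall (z), about 30 g, one of three alike, standing upright in a rack slot (which slot varies). Origin under its centre. Best gripped over its 54 mm width, which overhangs rack, tenon and stop on both sides
- packer_c: wooden packer, a flat plate 54 mm wide (its x), 10 mm thick (its y), 60 mm tall (z), about 30 g, one of three alike, standing upright in a rack slot (which slot varies). Origin under its centre. Best gripped over its 54 mm width, which overhangs rack, tenon and stop on both sides
- wedge: wooden wedge standing thin edge down in one of the rack slots (varies), 54 mm wide (its x), 92 mm tall, 50 g. Origin mid thin edge. Both y faces taper: 3 mm thick at the thin edge, 0.3 mm more per mm of height, to 22 mm at 64 mm; above is a straight head 22 mm thick, 28 mm tall, to grip over the 54 mm. It jams where its thickness equals the space left (6 to 20 mm), pushed down with 10 to 20 N
- mallet: turned wooden carver's mallet standing on its head, 84 mm across, 212 mm tall; origin under its centre
- gouge_a: carving gouge with brown wooden handle, lying along its own x, 225 mm long, 25 mm thick; origin at the foot of the blade, on the bench
- gouge_b: carving gouge with dark wooden handle, lying along its own x, 225 mm long, 25 mm thick; origin at the foot of the blade, on the bench
- glue_jar: small jar, 52 mm across, 65 mm tall; origin under its centre
- sanding_block: cork sanding block, 60 x 100 x 33 mm; origin under its centre
- brush: hand brush lying flat on the bench; origin on its underside
- tape_measure: closed tape measure, about 75 x 65 x 33 mm; origin under its centre
Not all that is in view belongs to the job. Leave any pink or white look-alike of the wedge alone.

How it is judged:
By the outcome, as a careful person would: the job done as asked, in the order asked, and still so for the second after the job is handed in, while the arm keeps its last pose, push and grip.
It also fails if it takes over 72 s, if anything falls off the work surface, if the arm or the gripper's body presses on something with over 40 N, if the wrist force passes 120 N, or if a joint passes its speed limit or range.

## Working session

There is one attempt and no reset: what is moved stays moved. The work goes in short steps, Python scripts to look and compute and a shell command to move; the robot and the scene stay as the last step left them, time stands still between calls to the robot, and variables do not carry over. Pictures are saved under pics/ and viewed, at most 10 in all, crops included, and the job is handed in when it is done.

```bash
mkdir -p pics; ls; cat > h.py <<'E'
import numpy as np, cv2
from rig import status, get_image, env
def snap(n,f):
    im=get_image(n); cv2.imwrite(f,cv2.cvtColor(im['color'],cv2.COLOR_RGB2BGR)); 
    import pickle; pickle.dump(im,open(f+'.pkl','wb')); return im
def ray(im,u,v):
    f=200/np.tan(np.radians(im['vertical_fov']/2)); d=np.array([(u-im['cx'])/f,(v-im['cy'])/f,1.])
    return np.array(im['orientation'])@d
def onz(im,u,v,z):
    d=ray(im,u,v); p=np.array(im['xyz']); return p+d*(z-p[2])/d[2]
def proj(im,P):
    f=200/np.tan(np.radians(im['vertical_fov']/2)); c=np.array(im['orientation']).T@(np.array(P)-im['xyz'])
    return c[0]/c[2]*f+im['cx'],c[1]/c[2]*f+im['cy']
E
python3 - <<'E'
from h import *
for n in('top','scene'):
    im=snap(n,f'pics/{n}0.png'); print(n,im['xyz'],np.round(im['orientation'],3),im['vertical_fov'],im['cx'],im['cy'])
print(status.observe())
E
```

```text
pics
top [ 0.40761075 -0.13559926  1.06469996] [[-0.015 -0.987  0.16 ]
 [-1.     0.014 -0.008]
 [ 0.006 -0.16  -0.987]] 56.462950375791685 316.60454401830094 201.7483669667979
scene [ 1.05293338 -0.73280439  0.73494806] [[ 0.78   0.409 -0.473]
 [ 0.625 -0.531  0.572]
 [-0.017 -0.742 -0.67 ]] 51.462591880332226 327.15577261348 200.5506764450576
{'time_s': 0.1, 'q': array([ 5.36094151e+01,  2.18372073e+01,  7.43785462e+01, -1.69134687e-03,
        8.38585617e+01, -1.23339762e+01]), 'qvel': array([ 0.02423198,  0.1078485 , -0.19231894,  0.09345428,  0.05659188,
       -0.01866915]), 'joint_efforts': array([ 3.79616002e-03, -4.49215436e+01, -2.31655669e+01, -9.44414160e-05,
        3.69409812e-03,  3.69351142e-06]), 'position': array([0.22400939, 0.50197826, 0.1943838 ]), 'tool_rot': array([[-9.13144355e-01,  4.07635659e-01, -7.45892184e-04],
       [ 4.07636265e-01,  9.13143772e-01, -1.06152213e-03],
       [ 2.48392529e-04, -1.27337565e-03, -9.99999158e-01]]), 'ft_force': array([0.59702493, 0.41577765, 0.52728127]), 'wrist_torque': array([ 0.00562089, -0.01380589, -0.02073875]), 'gripper_force': 0.0, 'grip_width': 0.08536013213627981}
```

View pics/top0.png

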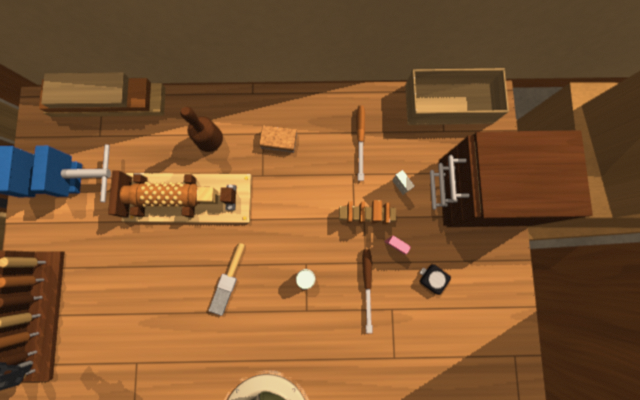

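View pics/scene0.png

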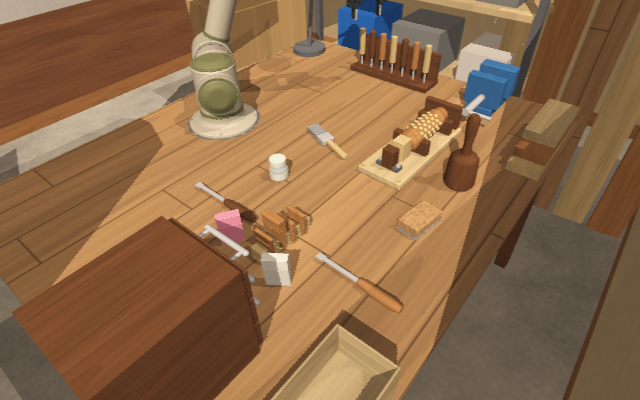

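The top view shows the cradle at (110–250, 173–223), with the dark stop near (228,196) and the tenon near (207,195). The rack is at (340–395, 212). White (404,181) and pink (399,244) wedge look-alikes stand beside it. I'll enlarge both areas to confirm.

```bash
python3 - <<'E'
from h import *
import pickle
t=cv2.imread('pics/top0.png'); s=cv2.imread('pics/scene0.png')
def c(i,x,y,w,h,W,H): return cv2.resize(i[y:y+h,x:x+w],(W,H),interpolation=cv2.INTER_CUBIC)
a=np.vstack([np.hstack([c(t,180,165,80,60,400,300),c(t,330,190,80,60,400,300)]),np.hstack([c(s,355,100,120,90,400,300),c(s,240,195,80,60,400,300)])])
cv2.imwrite('pics/c1.png',a)
im=pickle.load(open('pics/top0.png.pkl','rb'))
print(proj(im,[.224,.502,.195]), proj(im,[0,0,0]))
for p in [(250,174),(250,222),(340,212),(395,212)]: print(p,onz(im,*p,0.018))
E
```

```text
(np.float64(27.322388617912623), np.float64(350.5884309567829)) (np.float64(265.2850212867692), np.float64(419.0551349370229))
(250, 174) [0.66065897 0.04615737 0.018     ]
(250, 222) [0.52188383 0.04429378 0.018     ]
(340, 212) [ 0.54666564 -0.21018049  0.018     ]
(395, 212) [ 0.54442714 -0.36628519  0.018     ]
```

View pics/c1.png

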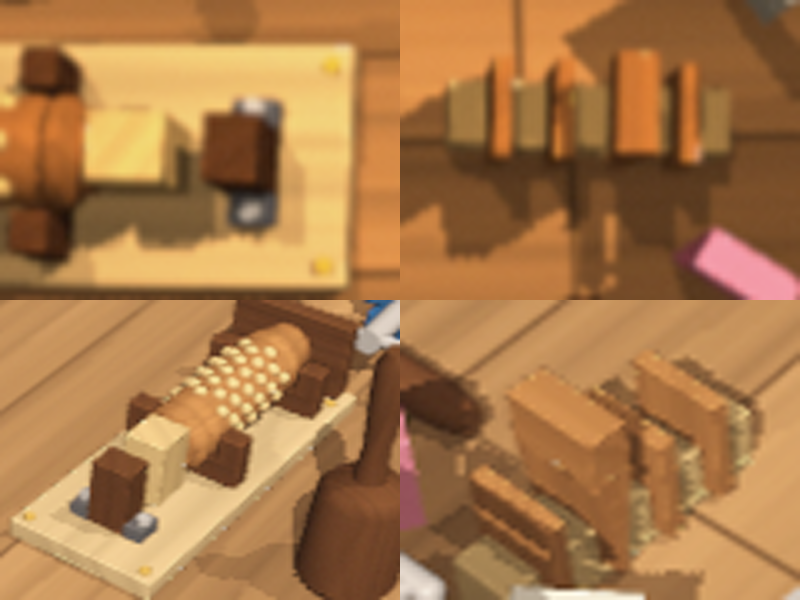

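Rack order from +y, top-view pixels: packer (350,212), packer (362,212), wedge (378,211; thick head), packer (387,212). The brown thick one in the rack is the wedge. Pink (399,244) and white (404,181) stand outside the rack and are decoys. Next I move above the gap for a close look.

```bash
python3 -m handwheel '3 -3 2 0 0 -7 1; 6 -6 4 0 0 -14 1; 9 -9 6 0 0 -21 1; 12 -12 8 0 0 -28 1; 15 -15 10 0 0 -35 1;18 -18 10 0 0 -42 1;21 -21 10 0 0 -49 1;24 -24 10 0 0 -56 1'; python3 -m handwheel '3 -3 0 0 0 -7 1; 6 -6 0 0 0 -10 1; 9 -9 0 0 0 -10 1; 12 -12 0 0 0 -10 1; 13 -15 0 0 0 -10 1;13 -15 0 0 0 -10 1'
python3 - <<'E'
from h import *
im=snap('wrist','pics/w1.png'); print(im['xyz'],np.round(im['orientation'],3),im['vertical_fov'],im['cx'],im['cy'])
E
```

```text
time_s: 0.77
position: [0.4464, 0.2794, 0.2949]
tool_rot: [[-0.167, 0.986, 0.001], [0.986, 0.167, 0.0], [0.0, 0.001, -1.0]]
ft_force: [0.3, 0.7, -0.4]
grip_width: 0.0853
gripper_force: 0.0
time_s: 1.27
position: [0.5776, 0.1257, 0.2924]
tool_rot: [[0.007, 1.0, -0.002], [1.0, -0.007, -0.002], [-0.002, -0.002, -1.0]]
ft_force: [-0.1, -0.2, 0.1]
grip_width: 0.0854
gripper_force: 0.0
[0.57862377 0.20121949 0.47140886] [[ 1.    -0.005 -0.005]
 [-0.007 -0.956 -0.293]
 [-0.003  0.293 -0.956]] 65.70646984690485 320.1316072531633 203.19963647973265
```

View pics/w1.png

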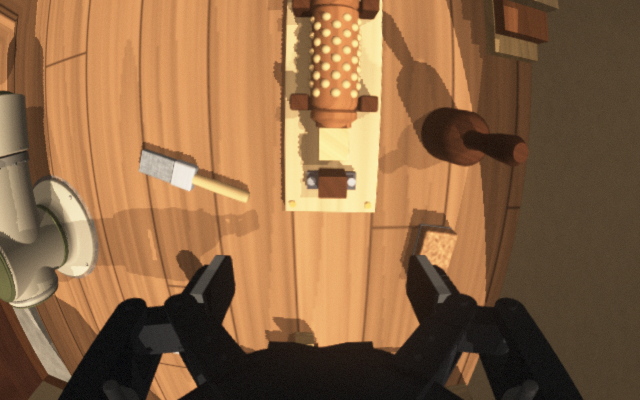

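The wrist view shows the tenon at (335,145), the stop at (333,183), and the cradle edges at u≈287–377. I'll go lower with the camera over the gap, to measure it.

```bash
python3 -m handwheel '0.5 -3 -4 0 0 0.4 1; 1 -5 -8 0 0 0.4 1; 1.3 -7 -12 0 0 0.4 1; 1.3 -8 -15 0 0 0.4 1; 1.3 -8 -16 0 0 0.4 1; 1.3 -8 -16 0 0 0.4 1'
cat >> h.py <<'E'
F=lambda im:200/np.tan(np.radians(im['vertical_fov']/2))
def wz(im,u,v,z):
    x,y=u-im['cx'],v-im['cy']; r=np.hypot(x,y); th=r/F(im); d=np.array([np.sin(th)*x/r,np.sin(th)*y/r,np.cos(th)])
    d=np.array(im['orientation'])@d; p=np.array(im['xyz']); return p+d*(z-p[2])/d[2]
def wproj(im,P):
    c=np.array(im['orientation']).T@(np.array(P)-im['xyz']); h=np.hypot(c[0],c[1]); r=np.arctan2(h,c[2])*F(im); return c[0]/h*r+im['cx'],c[1]/h*r+im['cy']
def rect(im,z,x0,x1,y0,y1,mm,f):
    # metric plan of plane z: column -> world x, row down -> world -y
    X,Y=np.meshgrid(np.arange(x0,x1,mm/1000),np.arange(y1,y0,-mm/1000)); P=np.stack([X,Y,X*0+z],-1)-np.array(im['xyz'])
    c=P@np.array(im['orientation']); h=np.hypot(c[...,0],c[...,1])+1e-9; r=np.arctan2(h,c[...,2])*F(im)
    o=cv2.remap(im['color'],(c[...,0]/h*r+im['cx']).astype('f4'),(c[...,1]/h*r+im['cy']).astype('f4'),cv2.INTER_CUBIC)
    if f: cv2.imwrite(f,cv2.cvtColor(o,cv2.COLOR_RGB2BGR))
    return o
E
python3 - <<'E'
from h import *
im=snap('wrist','pics/w2.png'); print(im['xyz'],status.observe()['position'])
a=rect(im,.078,.54,.66,.04,.16,.3,None);b=rect(im,.018,.51,.67,.03,.15,.4,None)
for k,(i,s) in enumerate(((a,.3),(b,.4))):
    for j in range(0,i.shape[1],int(10/s+.5)): cv2.line(i,(j,0),(j,4),(0,255,0),1)
    for j in range(0,i.shape[0],int(10/s+.5)): cv2.line(i,(0,j),(4,j),(0,255,0),1)
o=np.hstack([a,np.vstack([b,np.zeros((100,400,3),'u1')])]); print(o.shape)
cv2.imwrite('pics/r2.png',o[...,::-1])
E
```

```text
time_s: 1.82
position: [0.586, 0.0513, 0.1304]
tool_rot: [[-0.005, 1.0, -0.008], [1.0, 0.005, 0.001], [0.001, -0.008, -1.0]]
ft_force: [-0.4, 0.7, 1.5]
grip_width: 0.0854
gripper_force: 0.0
[0.5870804  0.1263279  0.30955717] [0.58741619 0.05173318 0.13328008]Traceback (most recent call last):
  File "<stdin>", line 7, in <module>
    return _nx.concatenate(arrs, 0, dtype=dtype, casting=casting)
           ~~~~~~~~~~~~~~~^^^^^^^^^^^^^^^^^^^^^^^^^^^^^^^^^^^^^^^
ValueError: all the input array dimensions except for the concatenation axis must match exactly, but along dimension 1, the array at index 0 has size 401 and the array at index 1 has size 400
```

```bash
python3 - <<'E'
from h import *
im=snap('wrist','pics/w3.png'); print(im['xyz'],status.observe()['position'])
a=rect(im,.078,.54,.66,.04,.16,.3,None);b=rect(im,.018,.51,.67,.03,.15,.4,None)
for k,(i,s) in enumerate(((a,.3),(b,.4))):
    for j in range(0,12): 
        p=round(j*10/s); cv2.line(i,(p,0),(p,6),(0,255,0),1); cv2.line(i,(0,p),(6,p),(0,255,0),1)
o=np.zeros((410,810,3),'u1'); o[:a.shape[0],:a.shape[1]]=a; o[:b.shape[0],405:405+b.shape[1]]=b[:,:405]
cv2.imwrite('pics/r2.png',o[:,:800,::-1])
E
```

```text
[0.58758009 0.12684032 0.3123905 ] [0.58842628 0.05191429 0.13507687]
```

View pics/r2.png

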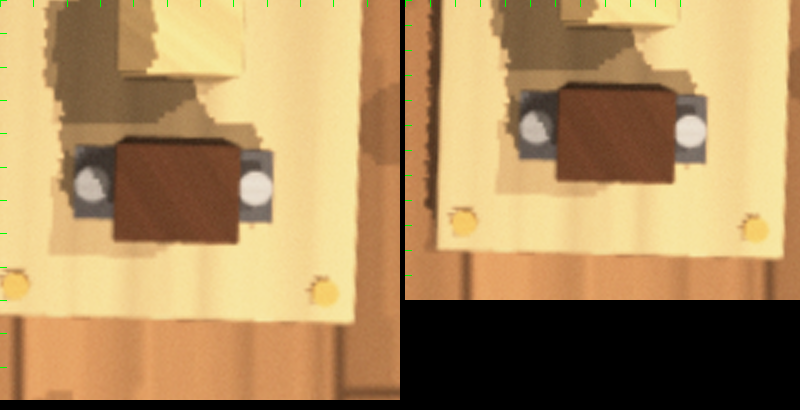

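Left panel (z=78 mm, 0.3 mm/px): the tenon edge is at row 73 and the stop edge at row 144, so the gap is about 21.5 mm. Tenon width 37 mm, stop 38×30 mm and board 139 mm all agree with the given sizes. One packer will leave about 11.5 mm. The cradle is at x≈.5935, tenon face y≈.138, stop face y≈.1165, yaw ≈ −1.3°. Next, the rack.

```bash
python3 -m handwheel '0 -3 3 0 0 0 1; -1 -6 6 0 0 0 1; -2 -10 7 0 0 0 1; -3 -14 7 0 0 0 1; -3.5 -18 7 0 0 0 1; -4 -22 7 0 0 0 1;-4 -26 7 0 0 0 1;-4 -30 7 0 0 0 1';python3 -m handwheel '0 -4 0 0 0 0 1; 0 -6 0 0 0 0 1; 0 -6 0 0 0 0 1;0 -6 0 0 0 0 1;0 -6 0 0 0 0 1'
python3 - <<'E'
from h import *
im=snap('wrist','pics/w4.png'); print(im['xyz'],status.observe()['position'])
a=rect(im,.066,.48,.60,-.40,-.18,.4,None);b=rect(im,.036,.48,.60,-.40,-.18,.4,None)
for i in (a,b):
    for j in range(0,22): 
        p=round(j*10/.4); cv2.line(i,(p,0),(p,6),(0,255,0),1); cv2.line(i,(0,p),(6,p),(0,255,0),1)
cv2.imwrite('pics/r4.png',np.hstack([a,b])[...,::-1])
E
```

```text
time_s: 2.58
position: [0.5487, -0.2502, 0.2073]
tool_rot: [[-0.007, 1.0, 0.004], [1.0, 0.007, -0.003], [-0.003, 0.004, -1.0]]
ft_force: [1.6, 1.0, 1.3]
grip_width: 0.0854
gripper_force: 0.0
time_s: 3.0
position: [0.549, -0.3076, 0.2058]
tool_rot: [[-0.008, 1.0, 0.002], [1.0, 0.008, -0.001], [-0.001, 0.002, -1.0]]
ft_force: [-0.9, -0.7, 0.4]
grip_width: 0.0855
gripper_force: 0.0
[ 0.54814857 -0.23213872  0.38483809] [ 0.54896443 -0.30727697  0.20567192]
```

View pics/r4.png

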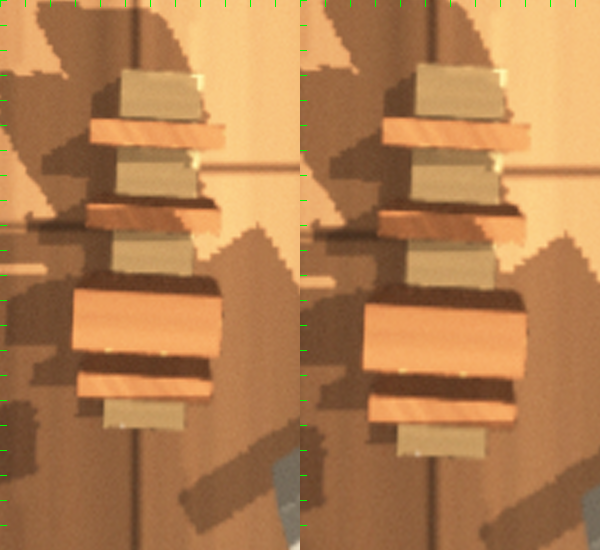

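The rack plan (0.4 mm/px) shows the first packer spanning (90,131)–(224,137): 54×10 mm, 34 mm from the next, so the sizes fit. Its centre is (.543,−.2335), yaw −3°. The wedge head is the thick piece at row ~322. I'll pick packer 1.

```bash
python3 -m handwheel '-0.2 3 -2 0 0 -2 1; -0.6 6 -4 0 0 -3.4 1; -0.6 7.4 -7 0 0 -3.4 1; -0.6 7.4 -10 0 0 -3.4 1; -0.6 7.4 -13 0 0 -3.4 1; -0.6 7.4 -13 0 0 -3.4 1;-0.6 7.4 -13 0 0 -3.4 1'
python3 - <<'E'
from h import *
s=status.observe();print(s['position'],s['ft_force'])
im=snap('wrist','pics/w5.png')
cv2.imwrite('pics/w5v.png',cv2.cvtColor(im['color'],cv2.COLOR_RGB2BGR))
E
```

```text
time_s: 3.63
position: [0.5424, -0.2337, 0.0747]
tool_rot: [[0.052, 0.999, -0.001], [0.999, -0.052, 0.001], [0.001, -0.001, -1.0]]
ft_force: [-0.4, -0.5, 1.2]
grip_width: 0.0857
gripper_force: 0.0
[ 0.54238995 -0.23369661  0.07465165] [-0.3823246  -0.49037892  1.23731245]
```

View pics/w5v.png

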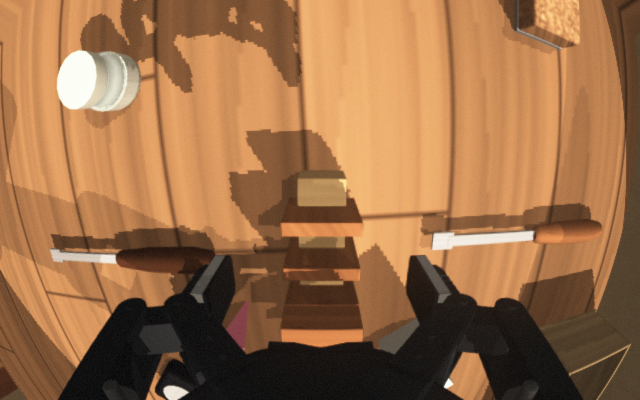

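```bash
python3 - <<'E'
from h import *
import pickle
im=pickle.load(open('pics/w5.png.pkl','rb'));s=status.observe();p=s['position'];R=np.array(s['tool_rot']);print(im['xyz'],F(im),R[:,2])
for d in(0,-.013,-.02,-.05): print(d,wproj(im,p+R[:,2]*d),wproj(im,p+R[:,2]*d+.043*R[:,1]))
print('pk1 top',wproj(im,[.5428,-.2335,.066]),wproj(im,[.5425,-.2285,.066]),'pk2',wproj(im,[.541,-.2675,.066]))
E
```

```text
[ 0.54652187 -0.15870189  0.25381127] 309.70691628693146 [ 0.00171675 -0.00109775 -0.99999792]
0 (np.float64(321.6423416110521), np.float64(236.72777046502335)) (np.float64(389.55222757607567), np.float64(236.3044382136021))
-0.013 (np.float64(321.66005657260587), np.float64(245.4299175515664)) (np.float64(393.94490349106695), np.float64(244.784238192318))
-0.02 (np.float64(321.6702270112437), np.float64(250.60309259600564)) (np.float64(396.5303479438859), np.float64(249.80540402593545))
-0.05 (np.float64(321.71908813332146), np.float64(277.7038200252956)) (np.float64(409.7544543063464), np.float64(275.85026688815844))
pk1 top (np.float64(320.8999621751023), np.float64(229.18530794285655)) (np.float64(320.04519848598534), np.float64(222.0382316952873)) pk2 (np.float64(320.7836854859515), np.float64(274.4588671488986))
```

The picture shows packer 1's top face at (322,229), where the projection puts it, and the top camera agrees (y −.234). Descend and grip.

```bash
python3 -m handwheel '0 0 -2 0 0 0 1; 0 0 -4 0 0 0 1; 0 0 -4.8 0 0 0 1; 0 0 -4.8 0 0 0 1;0 0 -4.8 0 0 0 1;0 0 -4.8 0 0 0 0;0 0 -4.8 0 0 0 0;0 0 -4.8 0 0 0 0' 40;  python3 -m handwheel '0 0 0 0 0 0 0;0 0 0 0 0 0 0;0 0 0 0 0 0 0' 40
```

```text
time_s: 4.35
position: [0.5427, -0.2352, 0.0273]
tool_rot: [[0.053, 0.999, 0.001], [0.999, -0.053, -0.001], [-0.001, 0.001, -1.0]]
ft_force: [0.7, -0.4, -1.0]
grip_width: 0.0519
gripper_force: 0.0
time_s: 4.6
position: [0.5412, -0.2362, 0.0307]
tool_rot: [[0.052, 0.999, -0.001], [0.999, -0.052, -0.004], [-0.004, -0.001, -1.0]]
ft_force: [-23.0, 1.1, 53.9]
grip_width: 0.0125
gripper_force: 26.7
```

```bash
python3 -m handwheel '0 0 0 0 0 0 1;0 0 0 0 0 0 1;0 0 0 0 0 0 1;0 0 0 0 0 0 1;0 0 0 0 0 0 1;0 0 0 0 0 0 1'
python3 - <<'E'
from h import *
im=snap('wrist','pics/w6.png')
o=im['color'][170:320,200:450]; o=cv2.resize(o,(800,480),interpolation=cv2.INTER_CUBIC)
cv2.imwrite('pics/w6v.png',o[...,::-1])
E
```

```text
time_s: 5.1
position: [0.5423, -0.2348, 0.026]
tool_rot: [[0.053, 0.999, -0.0], [0.999, -0.053, 0.0], [0.0, -0.0, -1.0]]
ft_force: [0.1, 0.5, -0.4]
grip_width: 0.0831
gripper_force: 0.0
```

View pics/w6v.png

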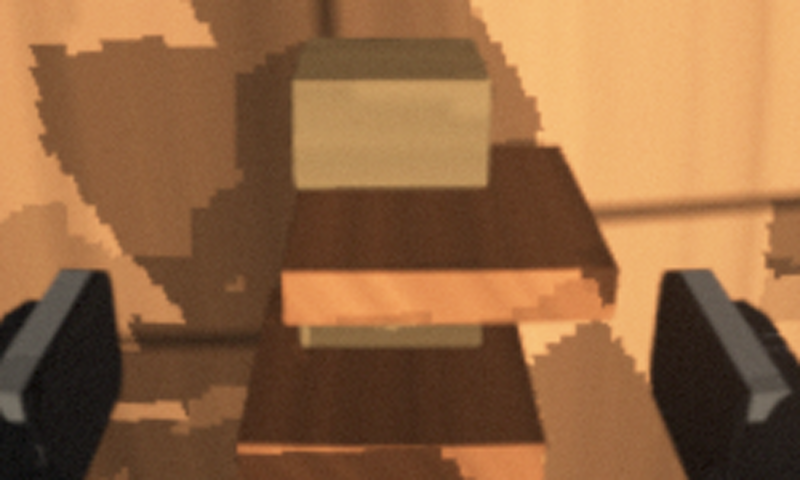

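```bash
python3 - <<'E'
from h import *
import pickle
im=pickle.load(open('pics/w6.png.pkl','rb'));s=status.observe();p=s['position'];R=np.array(s['tool_rot'])
P=lambda x,y:(200+x/3.2,170+y/3.2)
print(im['xyz'],p)
for n,(x,y),z in [('Lpad+y corner',(108,272),.039),('Rpad',(662,272),.039),('Lpad',(108,272),.026),('Lpad low',(122,380),.039),('pk1 TL',(283,270),.066),('TR',(615,270),.066),('BL',(283,325),.066),('BR',(610,318),.066),('pk2TL',(238,443),.066),('pk2TR',(543,443),.066),('rib',(293,80),.036),('rib',(488,80),.036),('rib',(293,187),.036),('rib',(488,187),.036),('pk1 bottom right',(560,147),.006),('pk1 br',(560,147),.016)]:
    print(n,np.round(wz(im,*P(x,y),z),4))
for z in(.026,.039,.05): print(z,[ (round((a-200)*3.2),round((b-170)*3.2)) for a,b in (wproj(im,[p[0]+x,p[1]+y,z]) for x in(-.0415,) for y in(-.011,.011))])
E
```

```text
[ 0.54636147 -0.15978016  0.2051398 ] [ 0.54224591 -0.23485931  0.02602649]
Lpad+y corner [ 0.4887 -0.2408  0.039 ]
Rpad [ 0.5949 -0.2464  0.039 ]
Lpad [ 0.4842 -0.2471  0.026 ]
Lpad low [ 0.4874 -0.2654  0.039 ]
pk1 TL [ 0.5266 -0.2281  0.066 ]
TR [ 0.5791 -0.2313  0.066 ]
BL [ 0.5257 -0.238   0.066 ]
BR [ 0.5787 -0.24    0.066 ]
pk2TL [ 0.5155 -0.2615  0.066 ]
pk2TR [ 0.5681 -0.2644  0.066 ]
rib [ 0.5275 -0.2056  0.036 ]
rib [ 0.562  -0.2074  0.036 ]
rib [ 0.5258 -0.2259  0.036 ]
rib [ 0.5616 -0.2278  0.036 ]
pk1 bottom right [ 0.5801 -0.2315  0.006 ]
pk1 br [ 0.5784 -0.2279  0.016 ]
0.026 [(184, 265), (170, 164)]
0.039 [(172, 294), (156, 188)]
0.05 [(160, 322), (143, 211)]
```

The crop shows that packer 1 has been dragged about 10 mm along +x and still stands upright. The finger tips (108,272)/(662,272), scaled by the 83 mm opening, lie about 49 mm behind the reported TCP, not 13 mm. So the fingers closed above the packer. I'll correct by 36 mm in z, re-centre in x and go down with force checks.

```bash
python3 -c "
from h import *
print(env.tcp_to_grasp)"; python3 -m handwheel '0.5 0 0 0 0 0 1;1 0 0 0 0 0 1; 1 0 -0.6 0 0 0 1; 1 0 -1.2 0 0 0 1;1 0 -1.2 0 0 0 1';  python3 -m handwheel '0 0 -0.7 0 0 0 1;0 0 -1.4 0 0 0 1;0 0 -1.4 0 0 0 1'
```

```text
0.0187
time_s: 5.57
position: [0.5516, -0.2343, 0.0126]
tool_rot: [[0.053, 0.999, -0.002], [0.999, -0.053, 0.002], [0.001, -0.002, -1.0]]
ft_force: [-1.5, 0.8, -0.3]
grip_width: 0.0855
gripper_force: 0.0
time_s: 5.82
position: [0.5515, -0.2345, -0.0014]
tool_rot: [[0.053, 0.999, -0.002], [0.999, -0.053, 0.002], [0.001, -0.002, -1.0]]
ft_force: [-0.7, -0.2, -0.7]
grip_width: 0.0854
gripper_force: 0.0
```

No contact at a reported TCP of z = −1 mm, so the tips really are higher. Close gently.

```bash
python3 -m handwheel '0 0 0 0 0 0 0.55;0 0 0 0 0 0 0.5;0 0 0 0 0 0 0.5;0 0 0 0 0 0 0.5;0 0 0 0 0 0 0.5;0 0 0 0 0 0 0.5' 30
```

```text
time_s: 6.32
position: [0.5525, -0.2351, 0.0007]
tool_rot: [[0.053, 0.999, 0.001], [0.999, -0.053, -0.0], [-0.0, 0.001, -1.0]]
ft_force: [-0.6, 0.1, 3.1]
grip_width: 0.0536
gripper_force: 31.9
```

```bash
python3 -m handwheel '0 0 1.5 0 0 0 0.5;0 0 4 0 0 0 0.5;0 0 7 0 0 0 0.5; 0 0 10 0 0 0 0.5; 0.5 3.5 11 0 0 0.8 0.5; 1 7 12 0 0 1.7 0.5; 1.5 11 12 0 0 1.7 0.5;2 15 12 0 0 1.7 0.5' 40;  python3 -m handwheel '0.5 4 0 0 0 0 0.5;1 8 0 0 0 0 0.5;1.6 12 0 0 0 0 0.5; 2.1 16 0 0 0 0 0.5; 2.1 19 0 0 0 0 0.5;2.1 21.5 0 0 0 0 0.5;2.1 21.5 0 0 0 0 0.5;2.1 21.5 0 0 0 0 0.5'
python3 - <<'E'
from h import *
im=snap('wrist','pics/w7.png'); s=status.observe(); print(s['position'],s['ft_force'],s['grip_width'],im['xyz'])
E
```

```text
time_s: 6.98
position: [0.5724, -0.0836, 0.121]
tool_rot: [[0.025, 1.0, 0.001], [1.0, -0.025, -0.0], [-0.0, 0.001, -1.0]]
ft_force: [0.3, -0.5, -0.9]
grip_width: 0.0533
gripper_force: 42.4
time_s: 7.65
position: [0.593, 0.1312, 0.12]
tool_rot: [[0.021, 1.0, -0.001], [1.0, -0.021, -0.0], [-0.0, -0.001, -1.0]]
ft_force: [0.4, -0.0, -1.1]
grip_width: 0.0531
gripper_force: 42.4
[0.59314949 0.13002869 0.12007107] [ 0.59597229 -0.32482163 -0.32038744] 0.05334317979346922 [0.59469977 0.20639562 0.2990967 ]
```

```bash
python3 -m handwheel '0 0 -2 0 0 0 0.5;0 0 -4 0 0 0 0.5;0 0 -4.5 0 0 0 0.5;0 0 -5 0 0 0 0.5;0 0 -5.5 0 0 0 0.5;0 0 -5.5 0 0 0 0.5'
```

```text
time_s: 8.2
position: [0.5934, 0.1296, 0.0651]
tool_rot: [[0.024, 1.0, -0.0], [1.0, -0.024, -0.0], [-0.0, -0.0, -1.0]]
ft_force: [-0.3, 0.1, 0.2]
grip_width: 0.0534
gripper_force: 42.4
```

```bash
python3 -m handwheel '0 0 -0.8 0 0 0 0.5;0 0 -1.6 0 0 0 0.5;0 0 -1.6 0 0 0 0.5'
```

```text
time_s: 8.45
position: [0.5925, 0.13, 0.0478]
tool_rot: [[0.024, 1.0, -0.002], [1.0, -0.024, -0.0], [-0.0, -0.002, -1.0]]
ft_force: [-0.9, 0.1, -0.8]
grip_width: 0.0531
gripper_force: 42.4
```

```bash
python3 -m handwheel '0 0 -1 0 0 0 0.5;0 0 -2 0 0 0 0.5;0 0 -3 0 0 0 0.5;0 0 -3.2 0 0 0 0.5'; python3 -m handwheel '0 0 -0.2 0 0 0 0.5;0 0 -0.4 0 0 0 0.5;0 0 -0.4 0 0 0 0.5'
```

```text
time_s: 8.78
position: [0.5922, 0.1301, 0.0149]
tool_rot: [[0.024, 1.0, -0.003], [1.0, -0.024, -0.0], [-0.0, -0.003, -1.0]]
ft_force: [-0.0, -0.3, -0.6]
grip_width: 0.0534
gripper_force: 42.4
time_s: 9.03
position: [0.5934, 0.1301, 0.0131]
tool_rot: [[0.024, 1.0, -0.0], [1.0, -0.024, 0.0], [0.0, -0.0, -1.0]]
ft_force: [-0.5, 0.2, -0.5]
grip_width: 0.0531
gripper_force: 42.4
```

```bash
python3 -m handwheel '0 0 -0.2 0 0 0 0.5;0 0 -0.3 0 0 0 0.5;0 0 -0.3 0 0 0 0.5'
```

```text
time_s: 9.28
position: [0.5937, 0.1301, 0.0127]
tool_rot: [[0.023, 1.0, 0.002], [1.0, -0.023, -0.0], [-0.0, 0.002, -1.0]]
ft_force: [-5.6, -0.8, 15.2]
grip_width: 0.0529
gripper_force: 44.1
```

Floor contact at the height expected. Ease off, then feel for the tenon in +y.

```bash
python3 -m handwheel '0 0.2 0.2 0 0 0 0.5;0 0.4 0.2 0 0 0 0.5;0 0.4 0.2 0 0 0 0.5'; python3 -m handwheel '0 0.2 0 0 0 0 0.5;0 0.2 0 0 0 0 0.5'
```

```text
time_s: 9.53
position: [0.5939, 0.1318, 0.0132]
tool_rot: [[0.024, 1.0, 0.001], [1.0, -0.024, -0.004], [-0.004, 0.001, -1.0]]
ft_force: [-1.3, -12.6, 2.7]
grip_width: 0.053
gripper_force: 44.3
time_s: 9.7
position: [0.5939, 0.1318, 0.0131]
tool_rot: [[0.025, 1.0, 0.001], [1.0, -0.025, -0.007], [-0.007, 0.001, -1.0]]
ft_force: [-3.9, -21.9, 5.7]
grip_width: 0.0535
gripper_force: 44.6
```

The packer is flat against the tenon at TCP y=.1318. Relax and release.

```bash
python3 -m handwheel '0 -0.2 0 0 0 0 0.5;0 -0.4 0 0 0 0 0.5;0 -0.4 -0.05 0 0 0 0.7;0 -0.4 -0.05 0 0 0 0.9;0 -0.4 0 0 0 0 1;0 -0.4 0 0 0 0 1;0 -0.4 0 0 0 0 1'; python3 -m handwheel '0 -0.1 2 0 0 0 1;0 -0.2 5 0 0 0 1;0 -2 8 0 0 0 1;0 -5 11 0 0 0 1;0 -7.5 14 0 0 0 1;0 -7.5 14 0 0 0 1;0 -7.5 14 0 0 0 1'
python3 - <<'E'
from h import *
im=snap('wrist','pics/w8.png'); print(im['xyz'],status.observe()['position'])
a=rect(im,.078,.54,.66,.06,.18,.3,None)
for j in range(0,12): 
    p=round(j*10/.3); cv2.line(a,(p,0),(p,6),(0,255,0),1); cv2.line(a,(0,p),(6,p),(0,255,0),1)
cv2.imwrite('pics/r8.png',a[...,::-1])
E
```

```text
time_s: 10.28
position: [0.5933, 0.1324, 0.0123]
tool_rot: [[0.023, 1.0, -0.0], [1.0, -0.023, 0.0], [0.0, -0.0, -1.0]]
ft_force: [-0.4, -0.2, -0.1]
grip_width: 0.0853
gripper_force: 0.0
time_s: 10.87
position: [0.594, 0.0561, 0.1537]
tool_rot: [[0.025, 1.0, 0.003], [1.0, -0.025, -0.0], [-0.0, 0.003, -1.0]]
ft_force: [0.2, 0.3, -1.1]
grip_width: 0.0851
gripper_force: 0.0
[0.59535335 0.13137227 0.33283425] [0.59311642 0.05709293 0.15211738]
```

View pics/r8.png

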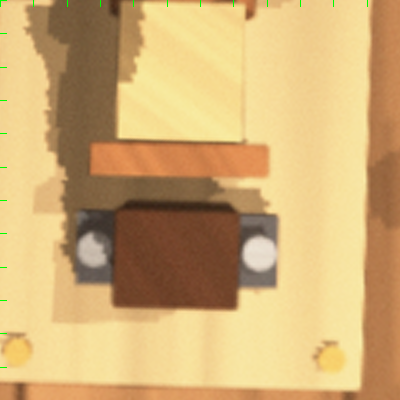

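The packer stands upright (rows 143–177, 10 mm; cols 90–269, 54 mm) against the tenon. The stop edge is at row 208, so the space is about 9.5–10 mm, centred at y≈.122: good for the wedge. The wedge head is at (.5395,−.3016), yaw −3°, which matches slot −17.

```bash
python3 -m handwheel '-0.6 -4 0 0 0 -0.5 1;-1.2 -8 0 0 0 -1 1;-1.8 -12 0 0 0 -1.7 1;-2.4 -16 0 0 0 -1.7 1;-3 -20 0 0 0 -1.7 1;-3.6 -24 0 0 0 -1.7 1;-4.2 -28 0 0 0 -1.7 1;-4.8 -32 0 0 0 -1.7 1'; python3 -m handwheel '-0.5 -3 0 0 0 0 1;-0.6 -3.9 0 0 0 0 1;-0.6 -3.9 -2 0 0 0 1;-0.6 -3.9 -4 0 0 0 1;-0.6 -3.9 -5 0 0 0 1;-0.6 -3.9 -5 0 0 0 1;-0.6 -3.9 -5 0 0 0 1'
```

```text
time_s: 11.58
position: [0.5447, -0.2633, 0.1505]
tool_rot: [[0.052, 0.999, -0.002], [0.999, -0.052, 0.002], [0.002, -0.003, -1.0]]
ft_force: [-0.1, 0.3, -0.5]
grip_width: 0.0855
gripper_force: 0.0
time_s: 12.17
position: [0.5396, -0.3009, 0.1018]
tool_rot: [[0.052, 0.999, -0.001], [0.999, -0.052, 0.001], [0.001, -0.001, -1.0]]
ft_force: [0.4, 0.2, 0.6]
grip_width: 0.0854
gripper_force: 0.0
```

```bash
python3 -m handwheel '0 0 -2 0 0 0 1;0 0 -4 0 0 0 1;0 0 -5.5 0 0 0 1;0 0 -6.5 0 0 0 1;0 0 -7.1 0 0 0 1;0 0 -7.1 0 0 0 1;0 0 -7.1 0 0 0 1'; python3 -m handwheel '0 0 0 0 0 0 0.55;0 0 0 0 0 0 0.5;0 0 0 0 0 0 0.5;0 0 0 0 0 0 0.5;0 0 0 0 0 0 0.5;0 0 0 0 0 0 0.5' 50; python3 -m handwheel '0 0 0 0 0 0 0.45; 0 0 0 0 0 0 0.45;0 0 0 0 0 0 0.45' 90
```

```text
time_s: 12.75
position: [0.5398, -0.3021, 0.0321]
tool_rot: [[0.053, 0.999, 0.001], [0.999, -0.053, -0.001], [-0.001, 0.001, -1.0]]
ft_force: [-0.3, -0.3, -0.3]
grip_width: 0.085
gripper_force: 0.0
time_s: 13.25
position: [0.5397, -0.3022, 0.0322]
tool_rot: [[0.053, 0.999, 0.001], [0.999, -0.053, -0.001], [-0.001, 0.001, -1.0]]
ft_force: [-0.5, -0.1, 5.8]
grip_width: 0.0536
gripper_force: 51.9
time_s: 13.5
position: [0.5398, -0.3023, 0.0324]
tool_rot: [[0.053, 0.999, 0.002], [0.999, -0.053, -0.001], [-0.001, 0.002, -1.0]]
ft_force: [0.2, 0.6, 7.7]
grip_width: 0.0522
gripper_force: 92.8
```

```bash
python3 -m handwheel '0 0 1.5 0 0 0 0.45;0 0 4 0 0 0 0.45;0 0 7 0 0 0 0.45; 0 0 10 0 0 0 0.45; 0.5 3.5 12 0 0 0.8 0.45; 1 7 12 0 0 1.7 0.45; 1.5 11 12 0 0 1.7 0.45;2 15 12 0 0 1.7 0.45';  python3 -m handwheel '0.5 4 0 0 0 0 0.45;1 8 0 0 0 0 0.45;2 12 0 0 0 0 0.45; 3 16 0 0 0 0 0.45; 3.4 20 0 0 0 0 0.45;3.4 24 0 0 0 0 0.45;3.4 27.4 0 0 0 0 0.45;3.4 27.4 0 0 0 0 0.45'; python3 -m handwheel '0 0 0 0 0 0 0.45;0 0 0 0 0 0 0.45'
python3 - <<'E'
from h import *
s=status.observe(); print(s['position'],s['ft_force'],s['grip_width'])
im=get_image('scene'); 
o=cv2.resize(im['color'][70:200,340:500],(800,600)[:2] if 0 else (738,600),interpolation=cv2.INTER_CUBIC); cv2.imwrite('pics/s9.png',o[...,::-1])
E
```

```text
time_s: 14.17
position: [0.5591, -0.1506, 0.1515]
tool_rot: [[0.025, 1.0, 0.0], [1.0, -0.025, -0.0], [-0.0, 0.0, -1.0]]
ft_force: [1.5, 0.3, -1.4]
grip_width: 0.0527
gripper_force: 94.1
time_s: 14.83
position: [0.5924, 0.1279, 0.1511]
tool_rot: [[0.018, 1.0, -0.001], [1.0, -0.018, 0.002], [0.002, -0.001, -1.0]]
ft_force: [-0.4, -0.4, -0.8]
grip_width: 0.0526
gripper_force: 94.1
time_s: 15.0
position: [0.5932, 0.1217, 0.1511]
tool_rot: [[0.023, 1.0, -0.0], [1.0, -0.023, -0.0], [-0.0, -0.0, -1.0]]
ft_force: [-0.9, -0.5, 0.0]
grip_width: 0.0522
gripper_force: 94.1
[0.59323558 0.12172649 0.15110982] [-0.88755306 -0.49968622  0.01586361] 0.0521781879343348
```

View pics/s9.png

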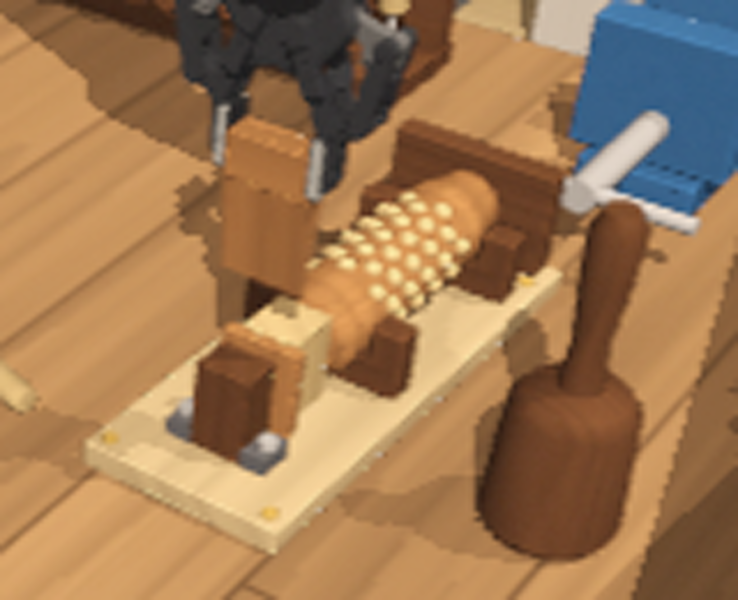

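The scene view shows the wedge upright in the grip (265,205) above the gap, and the packer standing between tenon and stop (275,365). Lower it.

```bash
python3 -m handwheel '0 0 -1.5 0 0 0 0.45;0 0 -3 0 0 0 0.45;0 0 -4.3 0 0 0 0.45;0 0 -4.3 0 0 0 0.45';  python3 -m handwheel '0 0 -0.4 0 0 0 0.45;0 0 -0.8 0 0 0 0.45;0 0 -0.8 0 0 0 0.45'
```

```text
time_s: 15.38
position: [0.5921, 0.1205, 0.1058]
tool_rot: [[0.026, 1.0, -0.005], [1.0, -0.026, -0.0], [-0.0, -0.005, -1.0]]
ft_force: [-1.0, 0.5, -0.4]
grip_width: 0.0524
gripper_force: 94.1
time_s: 15.63
position: [0.5934, 0.1216, 0.1002]
tool_rot: [[0.024, 1.0, -0.0], [1.0, -0.024, -0.0], [-0.0, -0.0, -1.0]]
ft_force: [0.6, -0.6, -0.7]
grip_width: 0.0525
gripper_force: 94.1
```

```bash
python3 -m handwheel '0 0 -0.4 0 0 0 0.45;0 0 -0.8 0 0 0 0.45;0 0 -0.8 0 0 0 0.45'
```

```text
time_s: 15.88
position: [0.593, 0.122, 0.0916]
tool_rot: [[0.024, 1.0, -0.001], [1.0, -0.024, -0.0], [-0.0, -0.001, -1.0]]
ft_force: [-0.4, 0.0, -0.9]
grip_width: 0.0527
gripper_force: 94.1
```

```bash
python3 -m handwheel '0 0 -0.3 0 0 0 0.45;0 0 -0.6 0 0 0 0.45;0 0 -0.6 0 0 0 0.45'
```

```text
time_s: 16.13
position: [0.593, 0.1221, 0.0857]
tool_rot: [[0.024, 1.0, -0.001], [1.0, -0.024, -0.0], [-0.0, -0.001, -1.0]]
ft_force: [0.6, 0.4, -0.7]
grip_width: 0.0527
gripper_force: 94.1
```

```bash
python3 -m handwheel '0 0 -0.2 0 0 0 0.45;0 0 -0.4 0 0 0 0.45;0 0 -0.4 0 0 0 0.45'; python3 -m handwheel '0 0 -0.15 0 0 0 0.45;0 0 -0.2 0 0 0 0.45;0 0 -0.2 0 0 0 0.45'
```

```text
time_s: 16.38
position: [0.5932, 0.122, 0.0819]
tool_rot: [[0.024, 1.0, -0.001], [1.0, -0.024, -0.0], [-0.0, -0.001, -1.0]]
ft_force: [-0.1, 0.4, -1.2]
grip_width: 0.0527
gripper_force: 94.1
time_s: 16.63
position: [0.5933, 0.122, 0.0802]
tool_rot: [[0.024, 1.0, -0.0], [1.0, -0.024, -0.0], [-0.0, -0.0, -1.0]]
ft_force: [0.6, 0.3, -0.9]
grip_width: 0.0526
gripper_force: 94.1
```

```bash
python3 -m handwheel '0 0 -0.2 0 0 0 0.45;0 0 -0.3 0 0 0 0.45;0 0 -0.3 0 0 0 0.45'; python3 -m handwheel '0 0 -0.15 0 0 0 0.45;0 0 -0.2 0 0 0 0.45;0 0 -0.2 0 0 0 0.45'
```

```text
time_s: 16.88
position: [0.5935, 0.1218, 0.0774]
tool_rot: [[0.024, 1.0, 0.001], [1.0, -0.024, -0.0], [-0.0, 0.001, -1.0]]
ft_force: [0.5, -1.8, 0.3]
grip_width: 0.053
gripper_force: 94.4
time_s: 17.13
position: [0.5938, 0.1218, 0.0767]
tool_rot: [[0.024, 1.0, 0.002], [1.0, -0.024, -0.0], [-0.0, 0.002, -1.0]]
ft_force: [-2.3, -2.3, 10.0]
grip_width: 0.0525
gripper_force: 95.6
```

Biting. Press further.

```bash
python3 -m handwheel '0 0 -0.1 0 0 0 0.45;0 0 -0.1 0 0 0 0.45;0 0 -0.1 0 0 0 0.45'; python3 -m handwheel '0 0 -0.05 0 0 0 0.45;0 0 -0.05 0 0 0 0.45;0 0 -0.05 0 0 0 0.45;0 0 -0.05 0 0 0 0.45'
```

```text
time_s: 17.38
position: [0.594, 0.1218, 0.0763]
tool_rot: [[0.024, 1.0, 0.003], [1.0, -0.024, -0.0], [-0.0, 0.003, -1.0]]
ft_force: [-2.9, -1.9, 14.5]
grip_width: 0.0525
gripper_force: 96.1
time_s: 17.72
position: [0.594, 0.1218, 0.0763]
tool_rot: [[0.024, 1.0, 0.003], [1.0, -0.024, -0.001], [-0.0, 0.003, -1.0]]
ft_force: [-4.8, -1.8, 17.7]
grip_width: 0.0527
gripper_force: 96.5
```

```bash
python3 -m handwheel '0 0 0 0 0 0 0.45;0 0 0 0 0 0 0.45;0 0 0 0 0 0 0.45;0 0 0 0 0 0 0.45;0 0 0 0 0 0 0.45;0 0 0 0 0 0 0.45;0 0 0 0 0 0 0.45;0 0 0 0 0 0 0.45'; python3 - <<'E'
from h import *
im=get_image('scene')
o=cv2.resize(im['color'][70:200,340:500],(738,600),interpolation=cv2.INTER_CUBIC); cv2.imwrite('pics/s10.png',o[...,::-1])
E
```

```text
time_s: 18.38
position: [0.594, 0.1219, 0.0763]
tool_rot: [[0.024, 1.0, 0.003], [1.0, -0.024, -0.001], [-0.0, 0.003, -1.0]]
ft_force: [-4.7, -2.2, 17.6]
grip_width: 0.0526
gripper_force: 96.5
```

The push holds steady at 17.6 N. Depth is 28 mm, thickness 11.4 mm there, matching the ~11.5 mm space measured (21.5 mm gap less one packer). Hand in.

```bash
python3 -c "
from rig import env
print(env.close_job())"
```

```text
the job is handed in; nothing more can be done
None
```

I handed the job in with one packer standing upright against the tenon and the wedge jammed in the space beside it, still gripped and pressed down at a steady 17.6 N; an early mis-grip shifted that packer about 10 mm in its rack slot before I picked it up, and I did not take a final picture after the wedge bit.

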